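# Unlock the flip-top till and hold the key turned

### The job

Take the round-headed till key out of the key rack, push it fully home in the lock on the till's front rail without forcing it (the pins are sticky, so wiggle it past them), and turn it a quarter turn clockwise against its spring until the lid pops ajar. Finish still gripping the key, holding it turned in the lock, so that the catch stays drawn back and I can shut the lid again after counting. Leave the other keys standing in the rack and the other things on the counter where they are.

Things in the scene. Friction and masses are not known exactly. Their poses are not given: they have to be found in the camera images.
- rack: Wooden key rack, a block 56 (x) x 170 (y) x 36 high mm, with three blade slots in its top in a row along y, at y = -52, 0 and +52 mm; origin at the centre of its underside. One key stands in each slot, blade down; which key is in which slot varies.
- till_key: Till key, upright in the rack, 63 mm tall, 30 g: black round disc head 34 mm across, 9 thick (flat faces at x = +-4.5, centre at z 46), the only round one. Origin at the blade tip, z up to the head, y along the width, x through the thickness. Steel blade z 0 to 24, 9 wide, 3 thick, tip rounded, fits the lock either way round. Shoulder 14 x 7 mm, z 24 to 30. Grip the flat faces, closing along x.
- till_key_grip (a point): Point on the key's axis, 50 mm above the blade tip, 26 mm above the shoulder's underside; with the TCP here the fingertips clear rack and lock. Axes as till_key.
- till_key_shoulder (a point): Middle of the underside of the key's shoulder, 24 mm above the blade tip; it rests on the lock's face when the key is fully home (and on the rack's top at the start). Axes as till_key.
- till: Flip-top till, fixed to the counter: grey steel box 200 (x) x 400 (y) x 100 high mm with a fixed front rail (60 mm deep, robot side) that carries the lock, and behind it a steel lid hinged along the far edge. Origin at the centre of its underside; the lock axis is at x = -72, y = -100 mm, its face 100 mm above the counter.
- lock_mouth (a point): Centre of the keyhole, on the face of the brass plug, inside a steel collar (33 mm across, 19 clear, 1.8 proud). Turns with the plug: z up, y along the slot, x across; at lock = 0 these are the till's axes. Slot 10.4 x 3.6 mm, 27 deep, 2 mm bevelled mouth. Four sprung sticky pins at its ends, 7, 12, 17 and 21.5 mm deep: straight pushes take 10 to 25 N, rocking it about z by 0.1 rad eases it.
- lock (a joint): Turn of the lock's plug, rad: 0 locked, grows clockwise seen from above, stop at 1.62. A spring turns it back when let go (about 0.02 N m at 0, 0.06 N m at a quarter turn, with some friction); the catch lets the lid go at about 1.15. The key has about 0.1 rad of play in the slot and gives a little in the fingers: turn the hand about 1.7.
- lid (a joint): Opening of the lid, rad: 0 shut, 0.16 fully popped; springs lift it by itself once the catch is drawn back. Its front edge then stands 22 mm higher.
- lid_edge (a point): Middle of the lid's front edge, on its top face.
- square_key: Another key, same blade, flat square black head 30 x 32 mm, 9 mm thick; origin at its blade tip. Stays in the rack.
- slim_key: Another key, same blade, narrow black head 16 x 34 mm, 9 mm thick; origin at its blade tip. Stays in the rack.
- tape_roll: Roll of clear tape lying flat, 72 mm across, 24 mm high; origin at the centre of its underside.
- marker: Marker pen lying down, 130 mm long along its x, 15 mm thick; origin below its middle.
- spray_bottle: White pump bottle, 56 mm across, 165 mm tall; origin at the centre of its underside.
- toy_car: Yellow toy car, 105 mm long along its x, 57 mm tall; origin at the centre of its underside.
- stapler: Black stapler, 150 mm long along its x, 45 mm tall; origin at the centre of its underside.
- label_gun: Blue price-label gun lying on the counter, about 230 mm long, 100 mm tall; origin below its body, 60 mm from its front.
There are look-alikes about, which are no part of the job. What is shaped like the till_key but orange is not meant.

How it is judged:
On the way, in this order (a step that is already met when the one before it is completed fails the run):
1. the till key is fully home in the lock, before the lock is turned (z of till_key_shoulder in the frame of lock_mouth below 0.003 m and horizontal distance between till_key_shoulder and lock_mouth below 0.004 m and value of joint lock below 0.5 rad), for 0.1 s.
2. the key has turned the lock a quarter turn and the lid has popped ajar (value of joint lock above 1.22 rad and value of joint lid above 0.1 rad), for 0.2 s.
At the end, for the whole second after the job is handed in: Through the last second the gripper grips the till key (over 2 N), the key is home in the lock (shoulder within 4 mm of the plug face, upright), the lock is turned at least 1.22 rad, the lid is ajar by at least 0.10 rad, and the two other keys stand within 12 mm of where they were (all of step 2 and z of till_key_shoulder in the frame of lock_mouth below 0.004 m and horizontal distance between till_key_shoulder and lock_mouth below 0.004 m and angle between till_key's own z axis and vertical below 0.15 rad and contact force between the fingers and till_key above 2 N and distance of each of square_key, slim_key from where it was at the start of the episode below 0.012 m); the arm keeps its last pose, push and grip.
It fails at once if the key is forced into the lock (contact force between till_key and till above 60 N and value of joint lock below 0.2 rad).
It fails at once if another key leaves its place in the rack (distance of any of square_key, slim_key from where it was at the start of the episode above 0.012 m).
It fails at once if another thing on the counter is knocked out of its place (distance of any of tape_roll, marker, spray_bottle, toy_car, stapler, label_gun from where it was at the start of the episode above 0.03 m).
It also fails if it takes over 54 s, if anything falls off the work surface, if the arm or the gripper's body presses on something with over 40 N, if the wrist force passes 120 N, or if a joint passes its speed limit or range.

### The arm

A 6-joint arm with a two-finger parallel gripper is mounted at the origin on the work surface. World frame = base frame: x ahead of the robot, y to its left, z up, the work surface at z = 0. Lengths are in m, angles in rad, forces in N, time in s.
With the tool pointing down it reaches from about 0.25 to 0.725 m from the base axis. Payload 4 kg.
Tool frame: the origin (TCP) lies between the finger pads, 19 mm behind the fingertips; this is the grasp point; z points along the fingers, y is the line along which they close (so a half turn about z gives the same grasp; the last joint's range is limited). The gripper opens to 85 mm and grips with 20 to 120 N. Pads are 22 mm wide; open, the fingers measure 114 mm over their backs; the gripper's body (76 mm by 85 mm) begins 54 mm behind the grasp point. The pads swing forward as they close: fully open they stand 13 mm farther back than shut.
Start: joints at [1.233, 0.241, 0.005, 1.335, 0, 1.571], TCP at [0.166, 0.472, 0.25] pointing down, gripper open.
Joint ranges: [-2.72, 2.72], [-1.05, 1.87], [-1.09, 1.28], [-1.99, 2.15], [-1.42, 1.44], [-3.14, 3.14]. Speed limits (rad/s): [2.79, 2.79, 3.14, 3.14, 3.14, 3.14].

### API

Orientations are given as a unit quaternion [x, y, z, w].
In Python, from workcell import bot gives the robot as it stands. The module is installed in compiled form; this text tells all that it offers.
- The arm moves only by the tool drive_tool, never from a script. Its argument "rows" is a list of rows, each an object of numbers: "dx", "dy", "dz": the shift along the tool's x, y, z in units of 50 mm (1.0 is 50 mm); "wx", "wy", "wz": the turn, a rotation vector about the tool's x, y, z in units of 5 degrees (1.0 is 5 degrees); "hand": the finger opening in mm, from 0 to 85.4. A call has 1 to 20 rows; each row is the pose to reach, as a shift and turn from the pose commanded when the call began, along the tool's axes at that moment; what a row does not reach only later rows make up. A row lasts 1/10 s, in which the tool goes at most 50 mm and 8.59 degrees, less where a joint would pass 70% of its speed; a pose out of reach is approached as far as the arm can. A call with a gripper value outside its range is refused whole. The fingers move at their own pace and stop on an object; the grip force is fixed at half the most. Time passes only in rows, so rows that repeat a pose let the fingers close. It gives the time, the measured TCP pose, the force, the opening and the grip force at its end, in the units of the state.
- bot.get_obs(): the state, without advancing time (a new reading comes with each control period).
- bot.camera(name): name is "scene" or "top" or "wrist"; returns the picture (480x640x3 uint8, red, green, blue); there is no depth.
- bot.get_calibration(name): a dict with "vfov" (degrees; the focal length in pixels is half the picture's height over the tangent of half this angle, whatever the lens; pixels are square), "cx", "cy" (the principal point, pixels), "origin" and "rotation" of the camera in the world; the wrist camera has in their place "mount" (4x4, takes a point from camera to tool coordinates, whose origin is the TCP and whose axes are the flange's). Camera axes: x right, y up, looking along -z (the intrinsics and any distortion apply to the point x, -y, -z); pixel columns grow to the right and rows downward; lengths in m; the calibration is good to about 2 mm. A picture is of the moment at which its call begins: read the wrist's pose just before it. get_calibration takes no time and is no camera call.
- bot.job_done(): hands the job in; it is judged then, once.
Trained networks look in the newest picture that a camera, given by its name, has taken for a name from the list of things; names that differ only in an ending like _2 or _b are one class to them, and where a whole thing is asked for, a point or a joint stands for the part that bears it (a point fixed in the world has none). Each returns a list of dicts, best first, with "score" (0 to 1); they miss things now and then, are a little off and sometimes report something else, mostly with a low value. They report only what shows in the picture. A call takes as long as a camera call. They do not tell look-alikes from the thing itself.
- bot.look_for(camera, thing): "extent" ([centre column, centre row, width, height] in pixels, round what is visible of it).
- bot.outline_of(camera, thing): "region" (480x640 bool, what is visible of it) and "extent" ([centre column, centre row, width, height] in pixels, round what is visible of it).
The state is a dict: "clock": time; "joint_pos": joint angles; "joint_vel": joint speeds; "tau": joint torques, N m; "eef_pos": TCP position; "tool_rot": TCP orientation; "ft_force": force on the tool from outside, world axes, zero at the start; "ft_torque": the same for the moment, N m; "grip_width": finger opening in m; "grasp_force": force on a finger pad.
Only numpy, scipy, OpenCV 4.12 (cv2) and the standard library are available. Lean on these libraries where they do the work, as an engineer would, in place of code of your own. Each camera call takes 0.05 s, during which the arm holds its last target. There are 200 camera calls.

## Working session

There is one attempt and no reset: what is moved stays moved. The work goes in short steps, Python scripts to look and compute and a tool call to move; the robot and the scene stay as the last step left them, time stands still between calls to the robot, and variables do not carry over. Pictures are saved under pics/ and viewed, at most 10 in all, crops included, and the job is handed in when it is done.

Besides the shell and the picture viewer there is one more tool, called after ">>>" by a JSON object that holds its "method" and its "body", one argument or row to a line. drive_tool: Moves the arm, as the interface text tells. Its arguments: {"type":"object","properties":{"rows":{"type":"array","items":{"type":"object","properties":{"dx":{"type":"number"},"dy":{"type":"number"},"dz":{"type":"number"},"wx":{"type":"number"},"wy":{"type":"number"},"wz":{"type":"number"},"hand":{"type":"number"}}}}},"required":["rows"]}

```bash
mkdir -p pics; python3 - <<'E'
from workcell import bot
import cv2,numpy as np
o=bot.get_obs();print({k:np.round(v,3) for k,v in o.items()})
for c in ["scene","top"]:
    im=bot.camera(c);cv2.imwrite(f"pics/{c}0.png",im[:,:,::-1])
    k=bot.get_calibration(c);print(c,k)
    for t in ["till_key","rack","square_key","slim_key","till","lock_mouth"]:
        print(t,[(np.round(d["extent"],1).tolist(),round(d["score"],2)) for d in bot.look_for(c,t)[:4]])
print(bot.get_calibration("wrist"))
E
```

```text
{'clock': np.float64(0.0), 'joint_pos': array([ 1.233,  0.241,  0.004,  1.335, -0.   ,  1.571]), 'joint_vel': array([ 0.   , -0.002, -0.001,  0.002, -0.   , -0.   ]), 'tau': array([ 0.0000e+00, -3.7232e+01,  2.5241e+01,  1.7000e-02,  0.0000e+00,
       -0.0000e+00]), 'eef_pos': array([0.166, 0.471, 0.249]), 'tool_rot': array([ 0.168,  0.986, -0.001, -0.   ]), 'ft_force': array([-0.72 , -0.372, -0.241]), 'ft_torque': array([-0.022,  0.006, -0.026]), 'grasp_force': np.float64(0.0), 'grip_width': np.float64(0.085)}
scene {'vfov': 51.73138712287013, 'cx': 316.12233045588073, 'cy': 239.82569034170822, 'origin': array([ 1.41408306, -0.22740047,  0.73509451]), 'rotation': array([0.35575685, 0.27151048, 0.5227444 , 0.72557385])}
till_key [([161.4, 238.8, 13.5, 18.4], 0.73), ([160.7, 256.7, 15.2, 19.6], 0.5)]
rack [([165.4, 268.5, 77.8, 46.2], 0.62)]
square_key [([137.4, 263.4, 14.3, 16.7], 0.58), ([221.4, 231.0, 33.1, 25.6], 0.21)]
slim_key [([164.4, 269.6, 81.6, 49.0], 0.68), ([222.9, 232.6, 31.0, 27.6], 0.49)]
till []
lock_mouth [([484.8, 217.9, 74.7, 42.9], 0.3)]
top {'vfov': 48.292737732
[... 187 characters left out ...]
ill_key [([441.9, 256.4, 13.3, 6.8], 0.45)]
rack [([438.1, 254.9, 62.7, 32.0], 0.85)]
square_key [([457.1, 256.6, 13.7, 5.0], 0.43)]
slim_key []
till [([281.9, 197.9, 144.1, 84.4], 0.86), ([420.6, 177.8, 26.5, 15.5], 0.59)]
lock_mouth [([318.0, 219.3, 10.3, 4.8], 0.42)]
{'vfov': 71.85643099606074, 'cx': 325.3328322264687, 'cy': 237.32955860807112, 'mount': array([[-5.16571116e-04,  9.60845242e-01,  2.77085102e-01,
         6.95149429e-02],
       [ 9.99999295e-01,  1.99976941e-04,  1.17084555e-03,
        -4.21561313e-04],
       [ 1.06959075e-03,  2.77085511e-01, -9.60844668e-01,
        -1.23864497e-01],
       [ 0.00000000e+00,  0.00000000e+00,  0.00000000e+00,
         1.00000000e+00]])}
```

View pics/scene0.png

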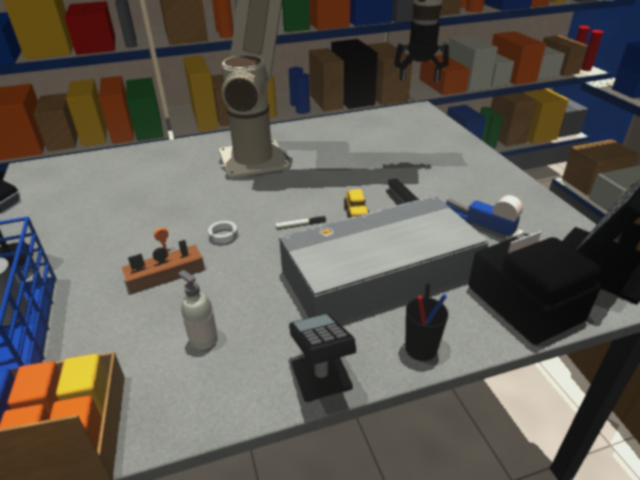

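View pics/top0.png

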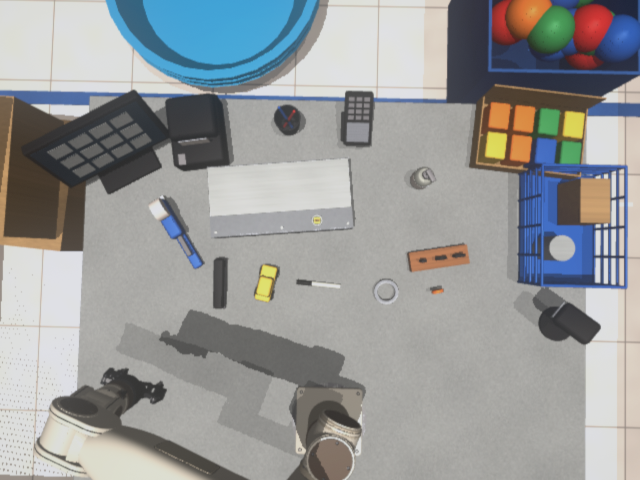

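The scene view shows the rack at about (163,268) with the round black key seemingly in the middle, and an orange look-alike at (161,238). The top view shows the rack at (438,257), the till at (281,198) and the lock at (317,220).

```bash
cat > h.py <<'E'
from workcell import bot
import cv2,numpy as np
from scipy.spatial.transform import Rotation as R
def cam(c,obs=None):
    k=bot.get_calibration(c);f=240/np.tan(np.radians(k["vfov"]/2))
    if c=="wrist":
        o=obs or bot.get_obs();Rt=R.from_quat(o["tool_rot"]).as_matrix();M=k["mount"]
        return f,k["cx"],k["cy"],Rt@M[:3,3]+o["eef_pos"],Rt@M[:3,:3]
    return f,k["cx"],k["cy"],np.array(k["origin"]),R.from_quat(k["rotation"]).as_matrix()
def ray(c,u,v,z,obs=None):
    f,cx,cy,o,r=cam(c,obs);d=r@np.array([(u-cx)/f,-(v-cy)/f,-1.]);return o+d*(z-o[2])/d[2]
def proj(c,p,obs=None):
    f,cx,cy,o,r=cam(c,obs);q=r.T@(np.array(p)-o);return np.array([cx+f*q[0]/-q[2],cy-f*q[1]/-q[2]])
E
python3 - <<'E'
from h import *
for n,u,v,z in [("base",330,425,0),("rackc",438,257,.036),("rackL",409,261,.036),("rackR",468,254,.036),("k1",422,259,.075),("k2",441,256,.075),("k3",458,255,.075),("lock",317,220,.1),("or",437,290,.05),("tillBL",208,165,.1),("tillBR",351,158,.1),("tillFL",215,237,.1),("tillFR",353,228,.1),("marker",318,284,0),("car",266,282,.04),("tape",386,291,0),("bottle",423,178,.1)]:
    print(n,ray("top",u,v,z).round(3))
for n,u,v,z in [("lock",326.5,232.5,.1),("mid",161,255,.082),("sq",137,262,.082),("r",183,247,.082)]: print("scene",n,ray("scene",u,v,z).round(3))
E
```

```text
base [-0.014 -0.005  0.   ]
rackc [ 0.486 -0.305  0.036]
rackL [ 0.473 -0.222  0.036]
rackR [ 0.497 -0.392  0.036]
k1 [ 0.48  -0.252  0.075]
k2 [ 0.489 -0.305  0.075]
k3 [ 0.494 -0.353  0.075]
lock [0.581 0.047 0.1  ]
or [ 0.392 -0.301  0.05 ]
tillBL [0.729 0.358 0.1  ]
tillBR [ 0.758 -0.044  0.1  ]
tillFL [0.527 0.332 0.1  ]
tillFR [ 0.561 -0.054  0.1  ]
marker [0.397 0.041 0.   ]
car [0.401 0.191 0.04 ]
tape [ 0.382 -0.161  0.   ]
bottle [ 0.706 -0.246  0.1  ]
scene lock [0.585 0.048 0.1  ]
scene mid [ 0.52  -0.304  0.082]
scene sq [ 0.528 -0.353  0.082]
scene r [ 0.507 -0.256  0.082]
```

>>> {"method": "drive_tool", "body": {
  "rows": [
    {"dx": -2, "dy": -2.2, "dz": 0.2, "wz": -4, "hand": 60},
    {"dx": -11.2, "dy": -12.5, "dz": 0.6, "wz": -23.5, "hand": 60},
    {"dx": -11.2, "dy": -12.5, "dz": 0.6, "wz": -23.5, "hand": 60},
    {"dx": -11.2, "dy": -12.5, "dz": 0.6, "wz": -23.5, "hand": 60},
    {"dx": -11.2, "dy": -12.5, "dz": 0.6, "wz": -23.5, "hand": 60},
    {"dx": -11.2, "dy": -12.5, "dz": 0.6, "wz": -23.5, "hand": 60},
    {"dx": -11.2, "dy": -12.5, "dz": 0.6, "wz": -23.5, "hand": 60},
    {"dx": -11.2, "dy": -12.5, "dz": 0.6, "wz": -23.5, "hand": 60},
    {"dx": -11.2, "dy": -12.5, "dz": 0.6, "wz": -23.5, "hand": 60},
    {"dx": -11.2, "dy": -12.5, "dz": 0.6, "wz": -23.5, "hand": 60},
    {"dx": -11.2, "dy": -12.5, "dz": 0.6, "wz": -23.5, "hand": 60},
    {"dx": -11.2, "dy": -12.5, "dz": 0.6, "wz": -23.5, "hand": 60},
    {"dx": -11.2, "dy": -12.5, "dz": 0.6, "wz": -23.5, "hand": 60},
    {"dx": -11.2, "dy": -12.5, "dz": 0.6, "wz": -23.5, "hand": 60},
    {"dx": -11.2, "dy": -12.5, "dz": 0.6, "wz": -23.5, "hand": 60},
    {"dx": -11.2, "dy": -12.5, "dz": 0.6, "wz": -23.5, "hand": 60},
    {"dx": -11.2, "dy": -12.5, "dz": 0.6, "wz": -23.5, "hand": 60},
    {"dx": -11.2, "dy": -12.5, "dz": 0.6, "wz": -23.5, "hand": 60},
    {"dx": -11.2, "dy": -12.5, "dz": 0.6, "wz": -23.5, "hand": 60},
    {"dx": -11.2, "dy": -12.5, "dz": 0.6, "wz": -23.5, "hand": 60}
  ]
}}

```text
invalid input at $.rows[0]: expected keys dx, dy, dz, wx, wy, wz, hand
```

```bash
python3 - <<'E'
from h import *
o=bot.get_obs();print(o["clock"],o["eef_pos"].round(4),o["joint_pos"].round(3),R.from_quat(o["tool_rot"]).as_matrix().round(3))
im=bot.camera("wrist");cv2.imwrite("pics/w1.png",im[:,:,::-1])
for t in ["till_key","rack","square_key","slim_key"]:
    print(t,[(np.round(d["extent"],1).tolist(),round(d["score"],2)) for d in bot.look_for("wrist",t)[:4]])
print(proj("wrist",[.486,-.305,.036],o))
E
```

```text
0.7 [0.1657 0.4717 0.25  ] [ 1.233  0.241  0.005  1.335 -0.     1.571] [[-0.943  0.331  0.   ]
 [ 0.331  0.943 -0.   ]
 [-0.     0.    -1.   ]]
till_key [([270.6, 374.6, 45.7, 50.6], 0.54)]
rack [([118.9, 450.9, 36.9, 16.9], 0.38)]
square_key []
slim_key []
[-89.26666299 576.01656625]
```

View pics/w1.png

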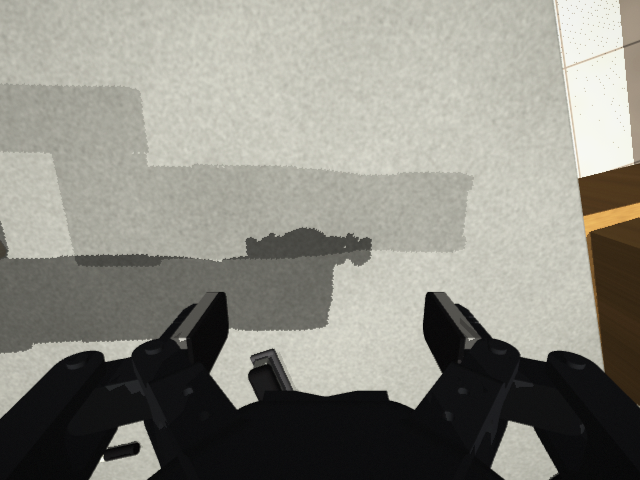

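The move was refused because every row needs all seven keys. The picture shows only bare counter between the open fingers, at (210,320) and (440,320).

>>> {"method": "drive_tool", "body": {
  "rows": [
    {"dx": -2, "dy": -2.2, "dz": 0.2, "wx": 0, "wy": 0, "wz": -4, "hand": 60},
    {"dx": -11.2, "dy": -12.5, "dz": 0.6, "wx": 0, "wy": 0, "wz": -23.5, "hand": 60},
    {"dx": -11.2, "dy": -12.5, "dz": 0.6, "wx": 0, "wy": 0, "wz": -23.5, "hand": 60},
    {"dx": -11.2, "dy": -12.5, "dz": 0.6, "wx": 0, "wy": 0, "wz": -23.5, "hand": 60},
    {"dx": -11.2, "dy": -12.5, "dz": 0.6, "wx": 0, "wy": 0, "wz": -23.5, "hand": 60},
    {"dx": -11.2, "dy": -12.5, "dz": 0.6, "wx": 0, "wy": 0, "wz": -23.5, "hand": 60},
    {"dx": -11.2, "dy": -12.5, "dz": 0.6, "wx": 0, "wy": 0, "wz": -23.5, "hand": 60},
    {"dx": -11.2, "dy": -12.5, "dz": 0.6, "wx": 0, "wy": 0, "wz": -23.5, "hand": 60},
    {"dx": -11.2, "dy": -12.5, "dz": 0.6, "wx": 0, "wy": 0, "wz": -23.5, "hand": 60},
    {"dx": -11.2, "dy": -12.5, "dz": 0.6, "wx": 0, "wy": 0, "wz": -23.5, "hand": 60},
    {"dx": -11.2, "dy": -12.5, "dz": 0.6, "wx": 0, "wy": 0, "wz": -23.5, "hand": 60},
    {"dx": -11.2, "dy": -12.5, "dz": 0.6, "wx": 0, "wy": 0, "wz": -23.5, "hand": 60},
    {"dx": -11.2, "dy": -12.5, "dz": 0.6, "wx": 0, "wy": 0, "wz": -23.5, "hand": 60},
    {"dx": -11.2, "dy": -12.5, "dz": 0.6, "wx": 0, "wy": 0, "wz": -23.5, "hand": 60},
    {"dx": -11.2, "dy": -12.5, "dz": 0.6, "wx": 0, "wy": 0, "wz": -23.5, "hand": 60},
    {"dx": -11.2, "dy": -12.5, "dz": 0.6, "wx": 0, "wy": 0, "wz": -23.5, "hand": 60},
    {"dx": -11.2, "dy": -12.5, "dz": 0.6, "wx": 0, "wy": 0, "wz": -23.5, "hand": 60},
    {"dx": -11.2, "dy": -12.5, "dz": 0.6, "wx": 0, "wy": 0, "wz": -23.5, "hand": 60},
    {"dx": -11.2, "dy": -12.5, "dz": 0.6, "wx": 0, "wy": 0, "wz": -23.5, "hand": 60},
    {"dx": -11.2, "dy": -12.5, "dz": 0.6, "wx": 0, "wy": 0, "wz": -23.5, "hand": 60}
  ]
}}

```text
clock: 2.95
eef_pos: [0.4876, -0.3069, 0.2194]
tool_rot: [0.755, -0.656, 0.0, 0.0]
ft_force: [-0.1, 0.1, -0.4]
grip_width: 0.0599
grasp_force: 0.0
```

```bash
python3 - <<'E'
from h import *
o=bot.get_obs();print(o["clock"],o["eef_pos"].round(4),o["joint_pos"].round(3),R.from_quat(o["tool_rot"]).as_matrix().round(3))
im=bot.camera("wrist");cv2.imwrite("pics/w2.png",im[:,:,::-1])
for t in ["till_key","rack","square_key","slim_key"]:
    print(t,[(np.round(d["extent"],1).tolist(),round(d["score"],2)) for d in bot.look_for("wrist",t)[:4]])
print(proj("wrist",[.486,-.305,.036],o))
E
```

```text
2.95 [ 0.4876 -0.3069  0.2194] [-0.562  0.405  0.157  1.322 -0.    -2.272] [[ 0.139 -0.99   0.   ]
 [-0.99  -0.139 -0.001]
 [ 0.001 -0.    -1.   ]]
till_key [([329.5, 224.9, 10.4, 37.9], 0.77), ([427.2, 240.3, 25.5, 37.4], 0.77)]
rack [([329.5, 209.3, 64.3, 179.0], 0.94)]
square_key [([328.9, 166.4, 15.7, 34.1], 0.77), ([135.4, 475.4, 30.4, 4.6], 0.28)]
slim_key [([332.2, 276.9, 11.8, 29.9], 0.58)]
[327.17864742 222.1498811 ]
```

View pics/w2.png

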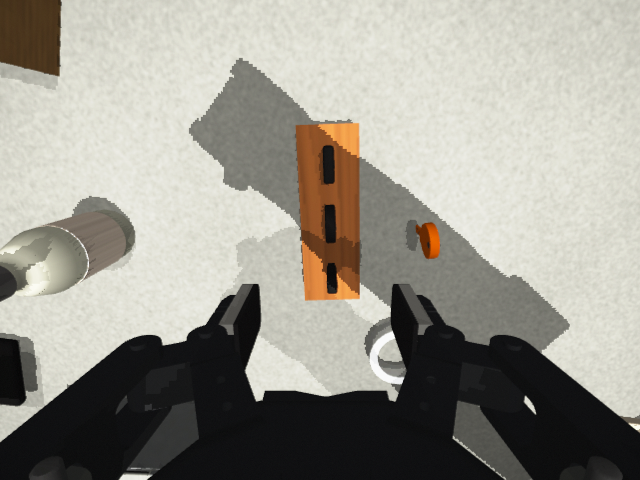

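The rack stands at (328,212). The square key is at (328,165), the wide round-headed key in the middle at (330,224), the slim one at (332,279) and the orange look-alike at (429,240).

```bash
cat >> h.py <<'E'
from scipy.optimize import least_squares
def headpts(x,y,yaw,kind,zt):  # zt: blade tip height
    if kind=="till_key":
        a=np.linspace(0,2*np.pi,60);Y=17*np.cos(a);Z=46+17*np.sin(a)
    else:
        w,h={"square_key":(30,32),"slim_key":(16,34)}[kind];Y=np.array([-1,1,-1,1])*w/2;Z=np.array([29,29,29+h,29+h])
    P=[[s*4.5,b,c] for s in(-1,1) for b,c in zip(Y,Z)]
    P=np.array(P)/1000@R.from_euler("z",yaw).as_matrix().T
    return P+[x,y,zt]
def box(c,P,o):
    q=np.array([proj(c,p,o) for p in P]);lo,hi=q.min(0),q.max(0);return np.r_[(lo+hi)/2,hi-lo]
E
python3 - <<'E'
from h import *
o=bot.get_obs()
d={"till_key":(329.5,224.9,10.4,37.9),"square_key":(328.9,166.4,15.7,34.1),"slim_key":(332.2,276.9,11.8,29.9)}
for k,e in d.items():
    s=least_squares(lambda p:box("wrist",headpts(p[0],p[1],.14,k,.012),o)[:2]-e[:2],[.486,-.305]).x
    print(k,s.round(4),box("wrist",headpts(*s,.14,k,.012),o).round(1),e)
m=bot.outline_of("wrist","till_key")
for r in m[:2]:
    ys,xs=np.nonzero(r["region"]);print(r["extent"],len(xs),np.polyfit(ys,xs,1))
m=bot.outline_of("wrist","rack")[0]["region"].astype(np.uint8)
for y in range(125,300,15):
    xs=np.nonzero(m[y])[0]; print(y,xs.min() if len(xs) else 0,xs.max() if len(xs) else 0)
# predicted top corners
for yaw in(.1,.14,.18):
    c=np.array([[a,b,0] for b in(.085,-.085) for a in(-.028,.028)])@R.from_euler("z",yaw).as_matrix().T+[.487,-.305,.036]
    print(yaw,np.array([proj("wrist",p,o) for p in c]).round(0).tolist())
E
```

```text
till_key [ 0.4834 -0.3038] [329.5 224.9  10.8  38.4] (329.5, 224.9, 10.4, 37.9)
square_key [ 0.4913 -0.3547] [328.9 166.4  11.4  38.9] (328.9, 166.4, 15.7, 34.1)
slim_key [ 0.4738 -0.2556] [332.2 276.9  10.6  30.4] (332.2, 276.9, 11.8, 29.9)
[426.4, 239.6, 26.1, 31.4] 623 [1.74773120e-01 3.86986036e+02]
[328.4, 224.2, 11.5, 39.5] 459 [3.34590431e-02 3.22522246e+02]
125 0 0
140 0 0
155 0 0
170 0 0
185 0 0
200 0 0
215 0 0
230 0 0
245 0 0
260 0 0
275 0 0
290 0 0
0.1 [[349.0, 300.0], [294.0, 298.0], [361.0, 125.0], [297.0, 122.0]]
0.14 [[353.0, 299.0], [298.0, 299.0], [357.0, 123.0], [294.0, 123.0]]
0.18 [[356.0, 298.0], [301.0, 300.0], [353.0, 122.0], [290.0, 124.0]]
```

>>> {"method": "drive_tool", "body": {
  "rows": [
    {"dx": -0.07, "dy": 0.08, "dz": 0.7, "wx": 0, "wy": 0, "wz": -0.4, "hand": 45},
    {"dx": -0.07, "dy": 0.08, "dz": 1.4, "wx": 0, "wy": 0, "wz": -0.4, "hand": 45},
    {"dx": -0.07, "dy": 0.08, "dz": 2.0, "wx": 0, "wy": 0, "wz": -0.4, "hand": 45},
    {"dx": -0.07, "dy": 0.08, "dz": 2.4, "wx": 0, "wy": 0, "wz": -0.4, "hand": 45},
    {"dx": -0.07, "dy": 0.08, "dz": 2.4, "wx": 0, "wy": 0, "wz": -0.4, "hand": 45}
  ]
}}

```text
clock: 3.8
eef_pos: [0.4802, -0.298, 0.0974]
tool_rot: [0.767, -0.641, -0.003, 0.0]
ft_force: [-0.2, -0.0, 1.0]
grip_width: 0.0449
grasp_force: 0.0
```

```bash
python3 - <<'E'
from h import *
o=bot.get_obs();print(o["clock"],o["eef_pos"].round(4),R.from_quat(o["tool_rot"]).as_euler("zyx").round(3))
im=bot.camera("wrist");cv2.imwrite("pics/w3.png",im[:,:,::-1])
for k in ["till_key","square_key","slim_key"]:
  for d in bot.look_for("wrist",k)[:3]:
    e=d["extent"]
    s=least_squares(lambda p:box("wrist",headpts(p[0],p[1],.175,k,.012),o)[:2]-e[:2],[.486,-.305]).x
    print(k,round(d["score"],2),s.round(4),box("wrist",headpts(*s,.175,k,.012),o).round(1),np.round(e,1))
E
```

```text
3.8 [ 0.4802 -0.298   0.0974] [ 1.392 -0.006 -3.138]
till_key 0.76 [ 0.485  -0.3092] [320.7 260.2  19.1  65.5] [320.7 260.2  19.   63.5]
square_key 0.73 [ 0.4933 -0.3602] [322.3 159.6  21.3  70.7] [322.3 159.6  23.8  69.9]
slim_key 0.68 [ 0.4758 -0.2591] [321.4 346.8  17.6  60.4] [321.4 346.8  19.3  57.1]
```

View pics/w3.png

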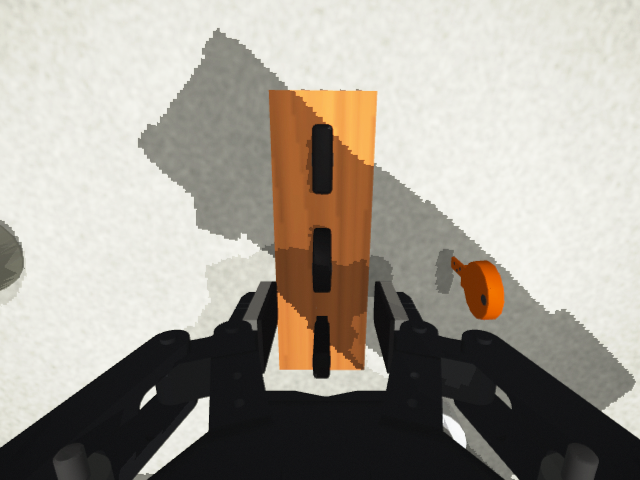

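Square key at (322,160), round key at (321,260), slim key at (321,347), orange look-alike at (487,290). The pose still seemed to be settling, so I measure again.

```bash
cat > loc.py <<'E'
from h import *
o=bot.get_obs();print(o["clock"],o["eef_pos"].round(4),R.from_quat(o["tool_rot"]).as_matrix().round(4).tolist(),o["joint_vel"].round(3))
im=bot.camera("wrist")
for k in ["till_key","square_key","slim_key"]:
  for d in bot.look_for("wrist",k)[:1]:
    e=d["extent"]
    s=least_squares(lambda p:box("wrist",headpts(p[0],p[1],.175,k,.012),o)[:2]-e[:2],[.486,-.305]).x
    print(k,round(d["score"],2),s.round(4),box("wrist",headpts(*s,.175,k,.012),o).round(1),np.round(e,1))
E
python3 loc.py
```

```text
4.0 [ 0.4836 -0.3008  0.102 ] [[0.1769, -0.9842, 0.0029], [-0.9842, -0.1769, -0.0018], [0.0023, -0.0025, -1.0]] [-0.004 -0.002  0.006 -0.003  0.001  0.001]
till_key 0.79 [ 0.4849 -0.309 ] [327.1 263.9  18.4  63.5] [327.1 263.9  15.8  58.6]
square_key 0.62 [ 0.4841 -0.3094] [329.  264.9  18.6  72.9] [329.  264.9  16.3  63.7]
slim_key 0.84 [ 0.4757 -0.2593] [327.6 347.4  17.1  58.7] [327.6 347.4  16.2  58.2]
```

>>> {"method": "drive_tool", "body": {
  "rows": [
    {"dx": 0.1, "dy": 0, "dz": 0.1, "wx": 0, "wy": 0, "wz": 0, "hand": 45},
    {"dx": 0.165, "dy": 0, "dz": 0.3, "wx": 0, "wy": 0, "wz": 0, "hand": 40},
    {"dx": 0.165, "dy": 0, "dz": 0.55, "wx": 0, "wy": 0, "wz": 0, "hand": 35},
    {"dx": 0.165, "dy": 0, "dz": 0.75, "wx": 0, "wy": 0, "wz": 0, "hand": 35},
    {"dx": 0.165, "dy": 0, "dz": 0.79, "wx": 0, "wy": 0, "wz": 0, "hand": 35},
    {"dx": 0.165, "dy": 0, "dz": 0.79, "wx": 0, "wy": 0, "wz": 0, "hand": 35},
    {"dx": 0.165, "dy": 0, "dz": 0.79, "wx": 0, "wy": 0, "wz": 0, "hand": 35}
  ]
}}

```text
clock: 4.9
eef_pos: [0.4841, -0.3088, 0.0605]
tool_rot: [0.767, -0.642, 0.0, -0.0]
ft_force: [0.5, 0.5, 1.1]
grip_width: 0.0352
grasp_force: 0.0
```

```bash
python3 loc.py; python3 -c "
from h import *
o=bot.get_obs();print(proj('wrist',o['eef_pos'],o))
cv2.imwrite('pics/w4.png',bot.camera('wrist')[:,:,::-1])"
```

```text
4.9 [ 0.4841 -0.3088  0.0605] [[0.1762, -0.9843, 0.0001], [-0.9843, -0.1762, -0.0], [0.0001, -0.0001, -1.0]] [-0.001 -0.009  0.008 -0.     0.    -0.002]
till_key 0.88 [ 0.4051 -0.314 ] [511.6 335.3  64.8  82.1] [511.6 335.3  74.8  82.8]
square_key 0.78 [ 0.4934 -0.3598] [326.9 198.6  27.5  90.9] [326.9 198.6  27.5  88.1]
slim_key 0.89 [ 0.4797 -0.2771] [323.8 383.   22.6  82.1] [323.8 383.   20.5  22.8]
[326.85417044 319.25044863]
```

View pics/w4.png

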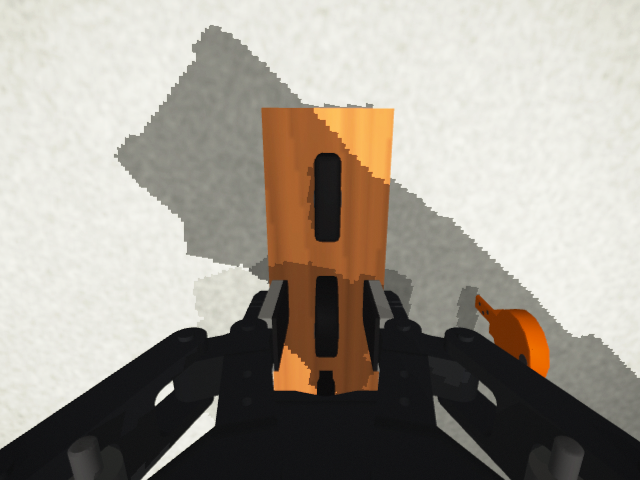

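The round key is centred between the pads at (327,316), with the square key at (327,198) and the slim key at (326,383) untouched. Closing.

>>> {"method": "drive_tool", "body": {
  "rows": [
    {"dx": 0, "dy": 0, "dz": 0, "wx": 0, "wy": 0, "wz": 0, "hand": 12},
    {"dx": 0, "dy": 0, "dz": 0, "wx": 0, "wy": 0, "wz": 0, "hand": 12},
    {"dx": 0, "dy": 0, "dz": 0, "wx": 0, "wy": 0, "wz": 0, "hand": 8},
    {"dx": 0, "dy": 0, "dz": 0, "wx": 0, "wy": 0, "wz": 0, "hand": 4},
    {"dx": 0, "dy": 0, "dz": 0, "wx": 0, "wy": 0, "wz": 0, "hand": 0},
    {"dx": 0, "dy": 0, "dz": 0, "wx": 0, "wy": 0, "wz": 0, "hand": 0},
    {"dx": 0, "dy": 0, "dz": 0, "wx": 0, "wy": 0, "wz": 0, "hand": 0}
  ]
}}

```text
clock: 5.85
eef_pos: [0.484, -0.3088, 0.0608]
tool_rot: [0.767, -0.642, 0.0, -0.0]
ft_force: [-0.7, 0.4, 2.6]
grip_width: 0.0081
grasp_force: 59.2
```

>>> {"method": "drive_tool", "body": {
  "rows": [
    {"dx": 0, "dy": 0, "dz": -0.2, "wx": 0, "wy": 0, "wz": 0, "hand": 0},
    {"dx": 0, "dy": 0, "dz": -0.5, "wx": 0, "wy": 0, "wz": 0, "hand": 0},
    {"dx": 0, "dy": 0, "dz": -1.0, "wx": 0, "wy": 0, "wz": 0, "hand": 0},
    {"dx": 0, "dy": 0, "dz": -1.7, "wx": 0, "wy": 0, "wz": 0, "hand": 0},
    {"dx": -0.3, "dy": -0.15, "dz": -2.6, "wx": 0, "wy": 0, "wz": 0, "hand": 0},
    {"dx": -1.2, "dy": -0.6, "dz": -2.6, "wx": 0, "wy": 0, "wz": 0.3, "hand": 0},
    {"dx": -2.1, "dy": -1, "dz": -2.6, "wx": 0, "wy": 0, "wz": 0.5, "hand": 0},
    {"dx": -3, "dy": -1.45, "dz": -2.6, "wx": 0, "wy": 0, "wz": 1, "hand": 0},
    {"dx": -3.9, "dy": -1.9, "dz": -2.6, "wx": 0, "wy": 0, "wz": 1, "hand": 0},
    {"dx": -4.8, "dy": -2.3, "dz": -2.6, "wx": 0, "wy": 0, "wz": 1, "hand": 0},
    {"dx": -5.6, "dy": -2.7, "dz": -2.6, "wx": 0, "wy": 0, "wz": 1, "hand": 0},
    {"dx": -6.2, "dy": -3.0, "dz": -2.6, "wx": 0, "wy": 0, "wz": 1, "hand": 0},
    {"dx": -6.5, "dy": -3.12, "dz": -2.6, "wx": 0, "wy": 0, "wz": 1, "hand": 0},
    {"dx": -6.66, "dy": -3.2, "dz": -2.6, "wx": 0, "wy": 0, "wz": 1, "hand": 0},
    {"dx": -6.66, "dy": -3.2, "dz": -2.6, "wx": 0, "wy": 0, "wz": 1, "hand": 0},
    {"dx": -6.66, "dy": -3.2, "dz": -2.6, "wx": 0, "wy": 0, "wz": 1, "hand": 0},
    {"dx": -6.66, "dy": -3.2, "dz": -2.6, "wx": 0, "wy": 0, "wz": 1, "hand": 0},
    {"dx": -6.66, "dy": -3.2, "dz": -2.6, "wx": 0, "wy": 0, "wz": 1, "hand": 0}
  ]
}}

```text
clock: 7.65
eef_pos: [0.5826, 0.0458, 0.1906]
tool_rot: [0.737, -0.675, 0.0, 0.0]
ft_force: [-0.4, -1.3, -0.2]
grip_width: 0.0081
grasp_force: 58.8
```

```bash
python3 - <<'E'
from h import *
o=bot.get_obs();print(o["clock"],o["eef_pos"].round(4),R.from_quat(o["tool_rot"]).as_matrix().round(4).tolist(),o["joint_vel"].round(3),o["joint_pos"].round(3),o["grip_width"])
im=bot.camera("wrist");cv2.imwrite("pics/w5.png",im[:,:,::-1])
for k in ["lock_mouth","till_key","till"]:
  print(k,[(np.round(d["extent"],1).tolist(),round(d["score"],2)) for d in bot.look_for("wrist",k)[:3]])
print(proj("wrist",[.583,.0475,.1],o),proj("wrist",o["eef_pos"]-[0,0,.049],o))
c=im[130:370,200:440];cv2.imwrite("pics/w5c.png",cv2.resize(c[:,:,::-1],None,fx=2.5,fy=2.5,interpolation=cv2.INTER_CUBIC))
E
```

```text
7.65 [0.5826 0.0458 0.1906] [[0.0876, -0.9962, -0.0001], [-0.9962, -0.0876, -0.0002], [0.0002, 0.0001, -1.0]] [ 0.004  0.002  0.002 -0.001  0.001  0.001] [ 0.079  0.437  0.13   1.264 -0.    -1.58 ] 0.008083895437138399
lock_mouth [([325.9, 252.6, 31.3, 32.2], 0.95)]
till_key [([324.7, 311.6, 22.4, 92.0], 0.89)]
till [([210.7, 245.5, 331.0, 308.3], 0.97)]
[325.37678996 252.99192787] [326.47007734 274.18739934]
```

View pics/w5c.png

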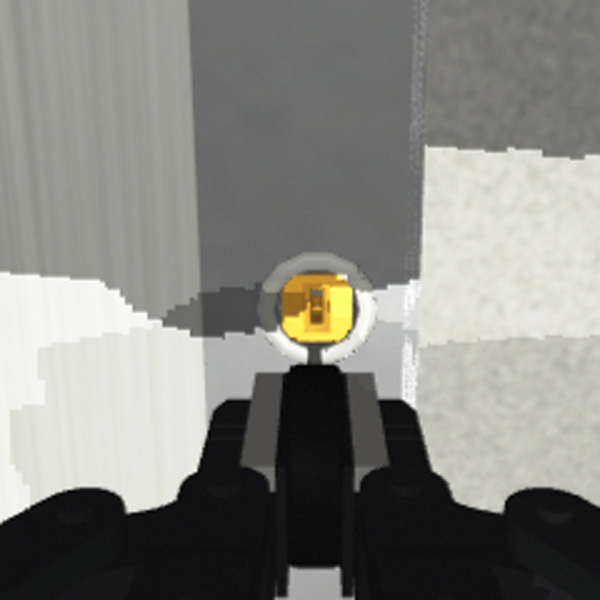

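The brass plug sits at crop (318,306), i.e. pixel (326.5,252.5), with the slot parallel to the blade. The blade tip shows just below it at pixel (326,270).

```bash
python3 - <<'E'
from h import *
o=bot.get_obs();print(o["eef_pos"].round(4))
im=bot.camera("wrist")
h=cv2.cvtColor(im,cv2.COLOR_RGB2HSV);m=((h[...,0]>12)&(h[...,0]<35)&(h[...,1]>120)&(h[...,2]>90)).astype(np.uint8);m[:225]=0;m[280:]=0;m[:,:300]=0;m[:,350:]=0
ys,xs=np.nonzero(m);hull=cv2.convexHull(np.c_[xs,ys].astype(np.int32));print("brass",xs.min(),xs.max(),ys.min(),ys.max(),cv2.minEnclosingCircle(hull))
for u,v in [cv2.minEnclosingCircle(hull)[0],(326.8,251.5),(325.9,252.6)]: print(ray("wrist",u,v,.1,o).round(4))
# rail right edge / left edge: gradient per row
g=cv2.GaussianBlur(cv2.cvtColor(im,cv2.COLOR_RGB2GRAY),(0,0),1).astype(float)
for a,b in((262,295),(355,385)):
    P=[]
    for v in range(60,235,5):
        d=np.abs(np.diff(g[v,a:b]));P.append((a+d.argmax()+.5,v))
    P=np.array(P);c=np.polyfit(P[:,1],P[:,0],1);r=P[:,0]-np.polyval(c,P[:,1]);k=abs(r)<2;c=np.polyfit(P[k,1],P[k,0],1)
    p,q=[ray("wrist",np.polyval(c,v),v,.1,o) for v in(60,230)];print(a,k.sum(),p.round(4),q.round(4),"yaw",np.arctan2(-(q-p)[0],(q-p)[1]))
w=ray("top",317,220,.1);print(w)
E
```

```text
[0.5827 0.0466 0.1906]
brass 313 340 238 265 ((326.5, 251.5), 15.953156471252441)
[0.5825 0.0472 0.1   ]
[0.5823 0.0471 0.1   ]
[0.5828 0.048  0.1   ]
262 29 [ 0.6246 -0.0674  0.1   ] [0.6153 0.0348 0.1   ] yaw 0.09058509469813615
355 12 [ 0.571  -0.0721  0.1   ] [0.5561 0.0296 0.1   ] yaw 0.14491370343598864
[0.58142561 0.04737085 0.1       ]
```

>>> {"method": "drive_tool", "body": {
  "rows": [
    {"dx": -0.015, "dy": 0, "dz": 0.2, "wx": 0, "wy": 0, "wz": 0, "hand": 0},
    {"dx": -0.015, "dy": 0, "dz": 0.5, "wx": 0, "wy": 0, "wz": 0, "hand": 0},
    {"dx": -0.015, "dy": 0, "dz": 0.7, "wx": 0, "wy": 0, "wz": 0, "hand": 0},
    {"dx": -0.015, "dy": 0, "dz": 0.8, "wx": 0, "wy": 0, "wz": 0, "hand": 0},
    {"dx": -0.015, "dy": 0, "dz": 0.84, "wx": 0, "wy": 0, "wz": 0, "hand": 0},
    {"dx": -0.015, "dy": 0, "dz": 0.88, "wx": 0, "wy": 0, "wz": 0, "hand": 0},
    {"dx": -0.015, "dy": 0, "dz": 0.9, "wx": 0, "wy": 0, "wz": 0, "hand": 0},
    {"dx": -0.015, "dy": 0, "dz": 0.9, "wx": 0, "wy": 0, "wz": 0, "hand": 0}
  ]
}}

```text
clock: 8.7
eef_pos: [0.5826, 0.048, 0.1459]
tool_rot: [0.738, -0.675, -0.0, -0.0]
ft_force: [-1.3, -0.2, 1.3]
grip_width: 0.008
grasp_force: 59.2
```

>>> {"method": "drive_tool", "body": {
  "rows": [
    {"dx": 0, "dy": 0, "dz": 0.03, "wx": 0, "wy": 0, "wz": 0.6, "hand": 0},
    {"dx": 0, "dy": 0, "dz": 0.06, "wx": 0, "wy": 0, "wz": 1.2, "hand": 0},
    {"dx": 0, "dy": 0, "dz": 0.08, "wx": 0, "wy": 0, "wz": 0, "hand": 0},
    {"dx": 0, "dy": 0, "dz": 0.1, "wx": 0, "wy": 0, "wz": -1.2, "hand": 0},
    {"dx": 0, "dy": 0, "dz": 0.12, "wx": 0, "wy": 0, "wz": 0, "hand": 0},
    {"dx": 0, "dy": 0, "dz": 0.14, "wx": 0, "wy": 0, "wz": 1.2, "hand": 0},
    {"dx": 0, "dy": 0, "dz": 0.16, "wx": 0, "wy": 0, "wz": 0, "hand": 0}
  ]
}}

```text
clock: 9.4
eef_pos: [0.5822, 0.0486, 0.1381]
tool_rot: [0.738, -0.674, -0.001, -0.0]
ft_force: [-3.9, 1.7, 4.8]
grip_width: 0.008
grasp_force: 59.5
```

>>> {"method": "drive_tool", "body": {
  "rows": [
    {"dx": 0, "dy": 0, "dz": 0.02, "wx": 0, "wy": 0, "wz": -1.2, "hand": 0},
    {"dx": 0, "dy": 0, "dz": 0.04, "wx": 0, "wy": 0, "wz": 0, "hand": 0},
    {"dx": 0, "dy": 0, "dz": 0.06, "wx": 0, "wy": 0, "wz": 1.2, "hand": 0},
    {"dx": 0, "dy": 0, "dz": 0.08, "wx": 0, "wy": 0, "wz": 0, "hand": 0},
    {"dx": 0, "dy": 0, "dz": 0.1, "wx": 0, "wy": 0, "wz": -1.2, "hand": 0},
    {"dx": 0, "dy": 0, "dz": 0.12, "wx": 0, "wy": 0, "wz": 0, "hand": 0},
    {"dx": 0, "dy": 0, "dz": 0.14, "wx": 0, "wy": 0, "wz": 1.2, "hand": 0},
    {"dx": 0, "dy": 0, "dz": 0.16, "wx": 0, "wy": 0, "wz": 0, "hand": 0}
  ]
}}

```text
clock: 10.2
eef_pos: [0.5822, 0.0482, 0.1311]
tool_rot: [0.738, -0.674, -0.0, -0.0]
ft_force: [-5.1, 1.1, 8.4]
grip_width: 0.0082
grasp_force: 60.3
```

>>> {"method": "drive_tool", "body": {
  "rows": [
    {"dx": 0, "dy": 0, "dz": 0.02, "wx": 0, "wy": 0, "wz": -1.2, "hand": 0},
    {"dx": 0, "dy": 0, "dz": 0.04, "wx": 0, "wy": 0, "wz": 0, "hand": 0},
    {"dx": 0, "dy": 0, "dz": 0.06, "wx": 0, "wy": 0, "wz": 1.2, "hand": 0},
    {"dx": 0, "dy": 0, "dz": 0.08, "wx": 0, "wy": 0, "wz": 0, "hand": 0},
    {"dx": 0, "dy": 0, "dz": 0.1, "wx": 0, "wy": 0, "wz": -1.2, "hand": 0},
    {"dx": 0, "dy": 0, "dz": 0.11, "wx": 0, "wy": 0, "wz": 0, "hand": 0},
    {"dx": 0, "dy": 0, "dz": 0.12, "wx": 0, "wy": 0, "wz": 1.2, "hand": 0},
    {"dx": 0, "dy": 0, "dz": 0.12, "wx": 0, "wy": 0, "wz": 0, "hand": 0}
  ]
}}

```text
clock: 11.0
eef_pos: [0.582, 0.0481, 0.1245]
tool_rot: [0.738, -0.674, -0.0, 0.0]
ft_force: [-4.3, -0.2, 3.8]
grip_width: 0.0078
grasp_force: 59.5
```

>>> {"method": "drive_tool", "body": {
  "rows": [
    {"dx": 0, "dy": 0, "dz": 0.01, "wx": 0, "wy": 0, "wz": -1.2, "hand": 0},
    {"dx": 0, "dy": 0, "dz": 0.015, "wx": 0, "wy": 0, "wz": 0, "hand": 0},
    {"dx": 0, "dy": 0, "dz": 0.02, "wx": 0, "wy": 0, "wz": 1.2, "hand": 0},
    {"dx": 0, "dy": 0, "dz": 0.025, "wx": 0, "wy": 0, "wz": 0, "hand": 0},
    {"dx": 0, "dy": 0, "dz": 0.025, "wx": 0, "wy": 0, "wz": 0, "hand": 0}
  ]
}}

```text
clock: 11.5
eef_pos: [0.5822, 0.0481, 0.1239]
tool_rot: [0.739, -0.674, -0.0, -0.0]
ft_force: [-5.6, 0.0, 7.5]
grip_width: 0.0082
grasp_force: 60.2
```

>>> {"method": "drive_tool", "body": {
  "rows": [
    {"dx": 0, "dy": 0, "dz": 0.01, "wx": 0, "wy": 0, "wz": -1, "hand": 0},
    {"dx": 0, "dy": 0, "dz": 0.02, "wx": 0, "wy": 0, "wz": 1, "hand": 0},
    {"dx": 0, "dy": 0, "dz": 0.02, "wx": 0, "wy": 0, "wz": 0, "hand": 0},
    {"dx": 0, "dy": 0, "dz": 0.02, "wx": 0, "wy": 0, "wz": 0, "hand": 0}
  ]
}}

```text
clock: 11.9
eef_pos: [0.5822, 0.0481, 0.1237]
tool_rot: [0.738, -0.674, 0.0, -0.0]
ft_force: [-6.6, 0.0, 11.1]
grip_width: 0.0078
grasp_force: 60.7
```

```bash
python3 - <<'E'
from h import *
o=bot.get_obs();print(o["clock"],o["eef_pos"].round(4),o["joint_pos"].round(3),o["ft_force"],o["ft_torque"])
im=bot.camera("wrist");c=im[200:400,220:440];cv2.imwrite("pics/w6c.png",cv2.resize(c[:,:,::-1],None,fx=2.7,fy=2.7,interpolation=cv2.INTER_CUBIC))
E
```

```text
11.9 [0.5822 0.0481 0.1237] [ 0.082  0.485  0.023  1.108  0.    -1.579] [-6.56765834e+00  8.10503843e-03  1.11359405e+01] [-0.05156208  1.52073932  0.04478505]
```

View pics/w6c.png

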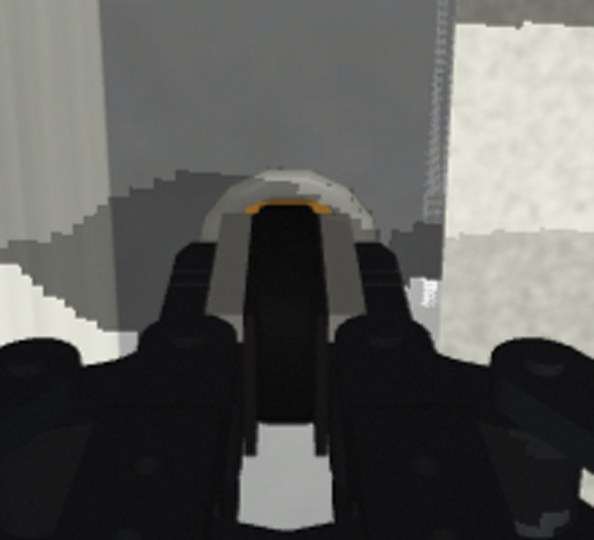

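The key head sits low over the collar at crop (285,210), the plug is nearly covered and resistance is stiff, so the key is seated on its shoulder. Next is the turn.

>>> {"method": "drive_tool", "body": {
  "rows": [
    {"dx": 0, "dy": 0.01, "dz": 0, "wx": 0, "wy": 0, "wz": 0.5, "hand": 0},
    {"dx": 0, "dy": 0.02, "dz": 0, "wx": 0, "wy": 0, "wz": 1.5, "hand": 0},
    {"dx": 0, "dy": 0.02, "dz": 0, "wx": 0, "wy": 0, "wz": 2.5, "hand": 0},
    {"dx": 0, "dy": 0.02, "dz": 0, "wx": 0, "wy": 0, "wz": 3.5, "hand": 0},
    {"dx": 0, "dy": 0.02, "dz": 0, "wx": 0, "wy": 0, "wz": 4.5, "hand": 0},
    {"dx": 0, "dy": 0.02, "dz": 0, "wx": 0, "wy": 0, "wz": 5.5, "hand": 0},
    {"dx": 0, "dy": 0.02, "dz": 0, "wx": 0, "wy": 0, "wz": 6.5, "hand": 0},
    {"dx": 0, "dy": 0.02, "dz": 0, "wx": 0, "wy": 0, "wz": 7.5, "hand": 0},
    {"dx": 0, "dy": 0.02, "dz": 0, "wx": 0, "wy": 0, "wz": 8.5, "hand": 0},
    {"dx": 0, "dy": 0.02, "dz": 0, "wx": 0, "wy": 0, "wz": 9.5, "hand": 0}
  ]
}}

```text
clock: 12.95
eef_pos: [0.5818, 0.0481, 0.1238]
tool_rot: [-0.402, 0.915, -0.0, 0.001]
ft_force: [-5.5, -0.4, 11.2]
grip_width: 0.0079
grasp_force: 60.6
```

```bash
python3 - <<'E'
from h import *
o=bot.get_obs();print(o["clock"],o["eef_pos"].round(4),o["joint_pos"].round(3),o["ft_force"].round(2),o["ft_torque"].round(3),o["grip_width"])
E
```

```text
12.95 [0.5818 0.0481 0.1238] [ 0.082  0.483  0.021  1.106  0.    -0.746] [-5.5  -0.37 11.21] [-0.013  1.277  0.049] 0.007935356749434394
```

>>> {"method": "drive_tool", "body": {
  "rows": [
    {"dx": 0, "dy": 0, "dz": 0, "wx": 0, "wy": 0, "wz": 1, "hand": 0},
    {"dx": 0, "dy": 0, "dz": 0, "wx": 0, "wy": 0, "wz": 2, "hand": 0},
    {"dx": 0, "dy": 0, "dz": 0, "wx": 0, "wy": 0, "wz": 3, "hand": 0},
    {"dx": 0, "dy": 0, "dz": 0, "wx": 0, "wy": 0, "wz": 4, "hand": 0},
    {"dx": 0, "dy": 0, "dz": 0, "wx": 0, "wy": 0, "wz": 5, "hand": 0},
    {"dx": 0, "dy": 0, "dz": 0, "wx": 0, "wy": 0, "wz": 6, "hand": 0},
    {"dx": 0, "dy": 0, "dz": 0, "wx": 0, "wy": 0, "wz": 7, "hand": 0},
    {"dx": 0, "dy": 0, "dz": 0, "wx": 0, "wy": 0, "wz": 8, "hand": 0},
    {"dx": 0, "dy": 0, "dz": 0, "wx": 0, "wy": 0, "wz": 9, "hand": 0},
    {"dx": 0, "dy": 0, "dz": 0, "wx": 0, "wy": 0, "wz": 10, "hand": 0},
    {"dx": 0, "dy": 0, "dz": 0, "wx": 0, "wy": 0, "wz": 10, "hand": 0},
    {"dx": 0, "dy": 0, "dz": 0, "wx": 0, "wy": 0, "wz": 10, "hand": 0},
    {"dx": 0, "dy": 0, "dz": 0, "wx": 0, "wy": 0, "wz": 10, "hand": 0},
    {"dx": 0, "dy": 0, "dz": 0, "wx": 0, "wy": 0, "wz": 10, "hand": 0},
    {"dx": 0, "dy": 0, "dz": 0, "wx": 0, "wy": 0, "wz": 10, "hand": 0}
  ]
}}

```text
clock: 14.45
eef_pos: [0.5818, 0.0483, 0.1238]
tool_rot: [0.02, 1.0, 0.0, 0.001]
ft_force: [-4.9, 0.9, 11.4]
grip_width: 0.0079
grasp_force: 60.7
```

```bash
python3 - <<'E'
from h import *
o=bot.get_obs();print(o["clock"],o["eef_pos"].round(4),o["joint_pos"].round(3),o["ft_force"].round(2),o["ft_torque"].round(3),o["grip_width"])
s=bot.camera("scene")[170:330,250:510];a=cv2.imread("pics/scene0.png")[170:330,250:510]
w=bot.camera("wrist")
v=np.vstack([a,s[:,:,::-1]]);v=cv2.resize(v,None,fx=1.4,fy=1.4)
w=cv2.resize(w[:,:,::-1],(430,322));out=np.zeros((v.shape[0],v.shape[1]+430,3),np.uint8);out[:,:v.shape[1]]=v;out[:322,v.shape[1]:]=w
cv2.imwrite("pics/end.png",out);print(out.shape)
E
```

```text
14.45 [0.5818 0.0483 0.1238] [8.200e-02 4.830e-01 2.100e-02 1.106e+00 1.000e-03 1.230e-01] [-4.85  0.94 11.38] [0.081 1.235 0.056] 0.007923808339207106
(448, 794, 3)
```

View pics/end.png

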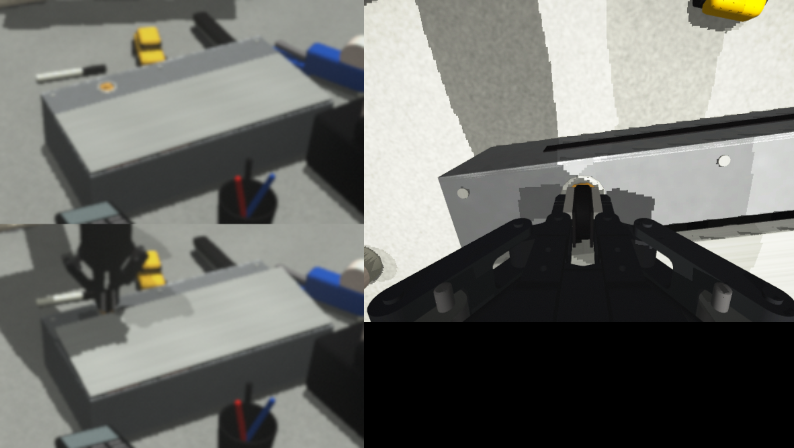

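The lid's front edge stands up with a dark gap behind the rail at (730,222). The wrist torque is 0.056 N m, matching the spring at a quarter turn, and the grip is firm. Handing in.

```bash
python3 -c "
from workcell import bot
print(bot.job_done())"
```

```text
the job is handed in; nothing more can be done
None
```

I handed the job in with the till key fully home in the lock, turned about a quarter turn and still gripped at about 60 N. The lid looks ajar, though I judged the turn and the lid from the last pictures and the wrist torque, and the hand-in gave no verdict.

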